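# Zero the board thickness gauge, draw it from its cradle and hold it throat-up

## Task

Get the board thickness gauge ready for a check. While it still sits in its cradle, turn the round bezel until the red zero mark stands under the needle; then draw the gauge out by its blue handle, raise it at least 20 cm above the table and tip it, without leaning it sideways, so that the C-shaped throat end points up at about 45 degrees, with the zero still set. Finish while holding it there, steady, ready for a board to be offered; leave the loose packs alone.

Things in the scene. Friction and masses are not known exactly. Their poses are not given: they have to be found in the camera images.
- cradle: Grey plate 160x80x10 mm fixed to the table, with 3 pairs of aluminium cheeks 20 mm high; the gauge sits between them with 2 mm play and lifts straight up. Origin on the table under the dial axis; x runs from handle to dial (plate from x -115 to +45 mm), z up. Cheeks at x +-21 and -98 mm; between x -88 and -30 mm the handle's sides are free for fingers.
- gauge: Loose dial thickness gauge, 0.3 kg: steel frame 160x18x24 mm (x -115 to +45), blue handle, dial on top, C-shaped throat at the +x end (to x 83, y -35 to +4 mm). Origin on the dial axis at the frame's underside, 10 mm above the table when seated; axes as the cradle's; z = the dial's outward normal. Black needle fixed to the frame, pointing to +x. Centre of mass about x -35 mm.
- dial (a point): Point on the dial axis, 46 mm above the gauge's underside, at mid-height of the knurled bezel: 56 mm across, 16 mm high (48 to 64 mm above the table when seated), over a housing 48 mm across. Nothing else on gauge or cradle is higher than the bezel's underside. Axes as the gauge's.
- handle (a point): Grip point in the middle of the blue handle: gauge x -62 mm, 24 mm above the gauge's underside. Handle 76 mm long along x, 22 mm wide along y, top 34 mm above the gauge's underside (44 mm above the table when seated). Axes as the gauge's.
- bezel (a joint): Angle of the bezel with its white face about the gauge's z, rad. 0 = red zero mark under the needle's point (gauge +x); positive = mark counter-clockwise of the needle seen from above. Starts 0.5 to 1.4, so turn it clockwise. Friction (0.04 N m) holds it where it is left; no spring, stops at +-2.6.
- pack_a: Red and white product pack 60 x 88 x 28 mm lying loose at the near left, to be left alone. Origin at the centre of its underside.
- pack_b: Same kind of pack, loose, to the right of the fold jig; leave alone. Origin at the centre of its underside.

How it is judged:
By the outcome, as a careful person would: the job done as asked, in the order asked, and still so for the second after the job is handed in, while the arm keeps its last pose, push and grip.
It also fails if it takes over 51 s, if anything falls off the work surface, if the arm or the gripper's body presses on something with over 40 N, if the wrist force passes 120 N, or if a joint passes its speed limit or range.

## Robot

A 6-joint arm with a two-finger parallel gripper is mounted at the origin on the work surface; the furniture and walls round the work are solid. World frame = base frame: x ahead of the robot, y to its left, z up, the work surface at z = 0. Lengths are in m, angles in degrees, forces in N, time in s.
With the tool pointing down it reaches from about 0.35 to 0.875 m from the base axis. Payload 4.2 kg.
Tool frame: the origin (TCP) lies between the finger pads; the fingertips stand 14 mm ahead of it and the grasp point (between the pads) lies 5 mm behind it; z points along the fingers, y is the line along which they close (so a half turn about z gives the same grasp; the last joint's range is limited). The gripper opens to 87 mm and grips with 3 to 60 N. Pads are 19 mm wide; open, the fingers measure 117 mm over their backs; the gripper's body (75 mm by 190 mm) begins 51 mm behind the grasp point.
Start: joints at [-54.798, 22.042, 0.453, 0, -68.411, -14.817], TCP at [0.218, -0.586, 0.237] pointing down, gripper open.
Joint ranges: [-179.83, 179.83], [-69.29, 118.12], [-61.27, 80.66], [-181.25, 117.63], [-171.15, -9.14], [-177.46, 177.46]. Speed limits (degrees/s): [159.86, 159.86, 180, 180, 180, 180].

## Interface

Orientations are given as a 3x3 rotation matrix whose columns are the frame's x, y, z axes.
In Python, from station import * gives the robot as it stands. The module is installed in compiled form; this text tells all that it offers.
- The arm moves only by the tool play_rows, never from a script. Its argument "steps" is a list of rows, each an object of numbers: "ax", "ay", "az": the turn, a rotation vector about the tool's x, y, z in degrees; "dx", "dy", "dz": the shift along the tool's x, y, z in mm; "claw": the finger opening in mm, from 0 to 87. A call has 1 to 20 rows; each row shifts and turns the commanded pose from where the row before left it, along the tool's axes as they then stand; what a row does not reach is not made up. A row lasts 1/10 s, in which the tool goes at most 50 mm and 8.59 degrees, less where a joint would pass 70% of its speed; a pose out of reach is approached as far as the arm can. A call with a gripper value outside its range is refused whole. The fingers move at their own pace and stop on an object; the grip force is fixed at half the most. Time passes only in rows, so rows that do not move let the fingers close. It gives the time, the measured TCP pose, the force, the opening and the grip force at its end, in the units of the state.
- sense(): the state, without advancing time (a new reading comes with each control period).
- capture(name): name is "scene" or "top" or "wrist"; returns a dict with "frame" (420x560x3 uint8, blue, green, red), "range_z" (420x560 float32, m along the optical axis (not along the pixel's ray), 0 where there is no reading), "fx", "fy", "cx", "cy" (pixels), "xyz" and "rotation" of the camera in the world. Camera axes: x right, y down, z forward; pixel columns grow to the right and rows downward; lengths in m; the calibration is good to about 2 mm. A picture is of the moment at which its call begins.
- finish_job(): hands the job in; it is judged then, once.
The state is a dict: "time_s": time; "joints": joint angles; "joint_velocities": joint speeds; "effort": joint torques, N m; "tcp_pos": TCP position; "ee_rot": TCP orientation; "wrist_force": force on the tool from outside, world axes, zero at the start; "moment": the same for the moment, N m; "gripper_width": opening from 0.0 (shut) to 1.0 (fully open); "gripper_force": force on a finger pad.
Only numpy, scipy, OpenCV 4.12 (cv2) and the standard library are available. Lean on these libraries where they do the work, as an engineer would, in place of code of your own. Each camera call takes 0.05 s, during which the arm holds its last target. There are 200 camera calls.

## Working session

There is one attempt and no reset: what is moved stays moved. The work goes in short steps, Python scripts to look and compute and a tool call to move; the robot and the scene stay as the last step left them, time stands still between calls to the robot, and variables do not carry over. Pictures are saved under pics/ and viewed, at most 10 in all, crops included, and the job is handed in when it is done.

Besides the shell and the picture viewer there is one more tool, called after "Emit:" as name(argument=value, ...), one argument or row to a line, values as JSON. play_rows: Moves the arm, as the interface text tells. Its arguments: {"type":"object","properties":{"steps":{"type":"array"}},"required":["steps"]}

```bash
mkdir -p pics; python3 - <<'E'
from station import *
import cv2,numpy as np
s=sense();print(s['time_s'],s['tcp_pos'],s['ee_rot'],s['gripper_width'],s['wrist_force'])
fs=[]
for n in("scene","top"):
    c=capture(n);print(n,c['xyz'],c['rotation'],c['fx'],c['cx'],c['cy']);np.savez(n+'0.npz',**c)
    cv2.imwrite(f'pics/{n}0.png',c['frame'])
E
```

```text
0.0 [ 0.21752826 -0.58530647  0.23544847] [[-9.37453550e-01 -3.48109421e-01 -8.19554524e-04]
 [-3.48110382e-01  9.37451312e-01  2.04939231e-03]
 [ 5.48796941e-05  2.20650553e-03 -9.99997564e-01]] 1.0014149946602782 [ 0.45221743 -0.47059358 -0.18475005]
scene [-0.12688759  0.48584679  0.52891991] [[-0.61277278 -0.41467376  0.67272222]
 [-0.79004096  0.34145475 -0.50916003]
 [-0.0185689  -0.84347752 -0.53684343]] 403.4576154837385 279.09784568078663 208.94883402270284
top [0.29880102 0.06916307 0.98187615] [[ 0.00376267 -0.98410655  0.17753912]
 [-0.99989516 -0.00122004  0.01442851]
 [-0.01398259 -0.1775748  -0.98400797]] 466.9504344501918 277.030031062104 201.67276512184867
```

View pics/top0.png

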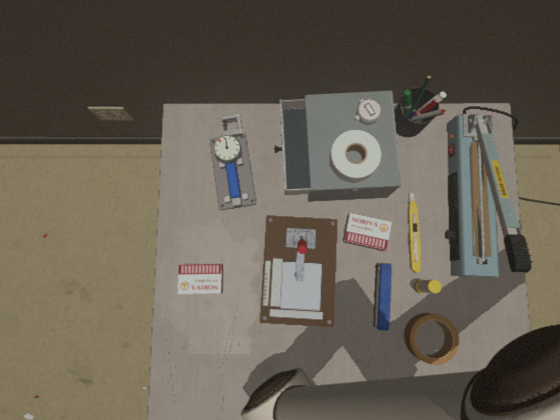

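View pics/scene0.png

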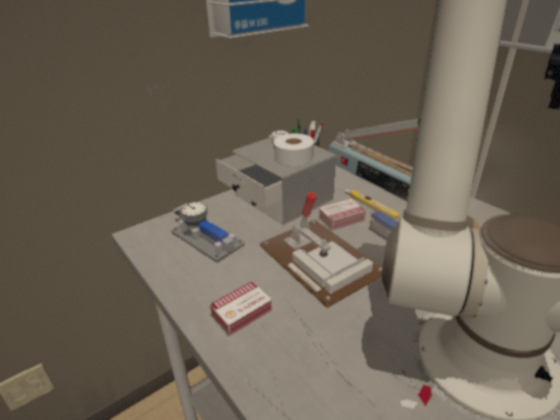

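The top view shows the dial at about (228,148), the blue handle at (233,183) and the throat pointing up in the image (+x). The drawer box is to its right and pack_a is below it at (200,279). Next I measure these.

```bash
cat > h.py <<'E'
import numpy as np,cv2
def ray(c,u,v,z):
    d=np.array(c['rotation'])@np.array([(u-c['cx'])/c['fx'],(v-c['cy'])/c['fy'],1.]);o=np.array(c['xyz'])
    return o+d*(z-o[2])/d[2]
def cloud(c):
    z=c['range_z'];v,u=np.indices(z.shape)
    p=np.stack([(u-c['cx'])/c['fx']*z,(v-c['cy'])/c['fy']*z,z],-1)
    return p@np.array(c['rotation']).T+np.array(c['xyz'])
E
python3 - <<'E'
from h import *
c=dict(np.load('top0.npz'));f=c['frame'];P=cloud(c)
h=cv2.cvtColor(f,cv2.COLOR_BGR2HSV)
roi=np.zeros(f.shape[:2],bool);roi[110:215,205:262]=1
b=roi&(h[...,0]>100)&(h[...,0]<130)&(h[...,1]>150)&(h[...,2]>60)
v,u=np.nonzero(b);print('blue',len(u),u.mean(),v.mean(),ray(c,u.mean(),v.mean(),.044),np.median(P[b],0))
(r)=cv2.minAreaRect(np.c_[u,v].astype(np.float32));print(r)
box=cv2.boxPoints(r);print([ray(c,*q,.044).round(4) for q in box])
hi=roi&(P[...,2]>.052)&(P[...,2]<.075);v,u=np.nonzero(hi);print('bez',len(u),ray(c,u.mean(),v.mean(),.064))
e=cv2.minEnclosingCircle(np.c_[u,v].astype(np.float32));print(e,ray(c,*e[0],.064),np.median(P[hi],0))
w=roi&(h[...,1]<60)&(h[...,2]>170);print('white',w.sum())
red=roi&((h[...,0]<8)|(h[...,0]>172))&(h[...,1]>110);v,u=np.nonzero(red);print('red',list(zip(u,v)))
# drawer box points
q=P[150,285];print('drawer front',P[150,283:292],P[105,284],P[185,284])
cv2.imwrite('pics/crop.png',cv2.resize(f[105:220,195:310],None,fx=5,fy=5,interpolation=cv2.INTER_CUBIC))
E
```

```text
blue 251 232.402390438247 179.28685258964143 [0.51480305 0.17511381 0.044     ] [0.51521153 0.17521601 0.04461172]
((232.54054260253906, 179.7432403564453), (33.208595275878906, 8.38434886932373), 80.53767395019531)
[array([0.5472, 0.1898, 0.044 ]), array([0.5501, 0.1726, 0.044 ]), array([0.4809, 0.16  , 0.044 ]), array([0.478 , 0.1769, 0.044 ])]
bez 621 [0.57517903 0.18441962 0.064     ]
((227.39208984375, 148.44244384765625), 14.190120697021484) [0.57477372 0.18444507 0.064     ] [0.57488959 0.18459075 0.0652143 ]
white 371
red [(np.int64(218), np.int64(139)), (np.int64(218), np.int64(140)), (np.int64(219), np.int64(140)), (np.int64(219), np.int64(141)), (np.int64(220), np.int64(141))]
drawer front [[0.5549794  0.07075461 0.11938662]
 [0.56953149 0.06882147 0.07039067]
 [0.56968535 0.06679671 0.06986999]
 [0.56879153 0.06478673 0.07287661]
 [0.5686402  0.06277265 0.07338347]
 [0.5696187  0.06072574 0.07008641]
 [0.56922393 0.05871737 0.07141284]
 [0.5690514  0.05670476 0.07199107]
 [0.56999155 0.05463524 0.06882311]] [0.65843379 0.06893304 0.08834324] [0.51219665 0.06870872 0.00095597]
```

View pics/crop.png

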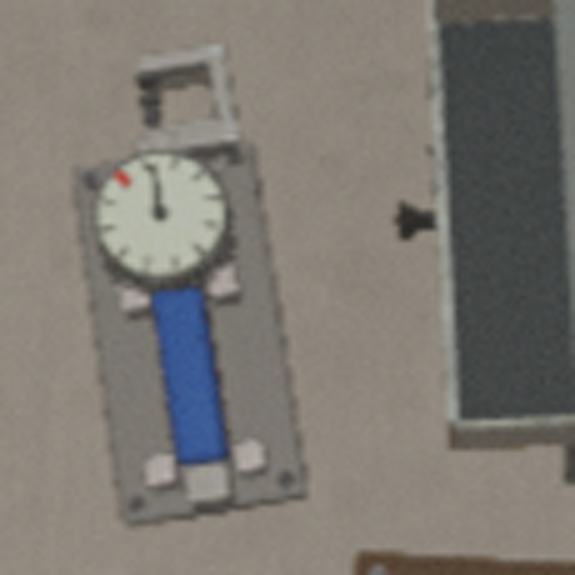

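The crop shows the dial centre at (160,212), the needle tip at (153,165) and the red mark at (123,178). That puts the mark about 37° counter-clockwise of the needle and the gauge yaw at about 9.5°. Before moving I check the obstacle heights.

```bash
python3 - <<'E'
from h import *
for n in('top0','scene0'):
    c=dict(np.load(n+'.npz'));P=cloud(c);ok=c['range_z']>0
    print(n)
    for y0 in np.arange(-.12,.16,.02):
        r=[]
        for x0 in np.arange(.44,.72,.04):
            m=ok&(P[...,0]>=x0)&(P[...,0]<x0+.04)&(P[...,1]>=y0)&(P[...,1]<y0+.02)
            r.append('%4d'%(1000*np.percentile(P[m][:,2],98)) if m.sum()>3 else '  --')
        print('%.2f'%y0,*r)
E
```

```text
top0
-0.12    5  128  170  127  152  128   --
-0.10   30  170  170  169  154  152   --
-0.08  109  170  169  170  152  142   --
-0.06  116  170  171  170  128  128   --
-0.04  125  169  170  169  128  128   --
-0.02  126  148  169  128  127  128   --
0.00  125  128  128  128  128  128   --
0.02  113  112  125  126  127  127   --
0.04  114   77   73   74   75  115   --
0.06  113  122  122  122  122  120    4
0.08   15    4    3   93    3    4    3
0.10   14    4    4    3    4    4    4
0.12   14   13   10    3    4    4    4
0.14   34   40   30   63   28    4    3
0.16   42   48   66   68   64   33    4
scene0
-0.12   76  126  168   --  151   --   --
-0.10  121  168  169  169  153  151   --
-0.08  121  168  168  168  151  140   --
-0.06  124  168  168  168  126  126   --
-0.04  123  168  168  167  126  126   --
-0.02  124  165  167  126  126  126   --
0.00  123  125  126  126  126  125   --
0.02  113  124  125  126  126  125    1
0.04  113   91    2    1    2  113    1
0.06  116  120  120  120  120  120    1
0.08   12    2   86   91    1    1    1
0.10   13    1    1    1    1    2    2
0.12   11   11    8    2    1   --   --
0.14   30   31   30   64   --   --   --
0.16   41   45   65   66   --   30   --
```

Emit:
play_rows(
  steps=[
    {"dz": -35},
    {"dz": -35},
    {"dx": -35.4,"dy": 35.1},
    {"dx": -35.4,"dy": 35.1},
    {"dx": -35.4,"dy": 35.1},
    {"dx": -35.4,"dy": 35.1},
    {"dx": -35.4,"dy": 35.1},
    {"dx": -35.4,"dy": 35.1},
    {"dx": -35.4,"dy": 35.1},
    {"dx": -35.4,"dy": 35.1},
    {"dx": -35.4,"dy": 35.1},
    {"dx": -35.4,"dy": 35.1},
    {"dx": -35.4,"dy": 35.1},
    {"dx": -35.4,"dy": 35.1},
    {"dx": -35.4,"dy": 35.1},
    {"dx": -35.4,"dy": 35.1},
    {"dx": -35.4,"dy": 35.1},
    {"dx": -35.4,"dy": 35.1},
    {"dx": -35.4,"dy": 35.1},
  ],
)

```text
invalid input at $.steps[0]: expected keys ax, ay, az, dx, dy, dz, claw
```

```bash
cat > goto.py <<'E'
from station import *
from h import *
from scipy.spatial.transform import Rotation as Ro
def plan(target,Rt=None):
    s=sense();R=np.array(s['ee_rot']);p=np.array(s['tcp_pos'])
    print('t',s['time_s'],'tcp',p.round(4),'yawY',np.degrees(np.arctan2(R[1,1],R[0,1])).round(2),'F',np.array(s['wrist_force']).round(1),'j',np.array(s['joints']).round(1))
    print('d tool mm',(1000*R.T@(np.array(target)-p)).round(1))
    if Rt is not None: print('rotvec',Ro.from_matrix(R.T@Rt).as_rotvec(degrees=True).round(2))
def down(yawY):
    a=np.radians(yawY);y=np.array([np.cos(a),np.sin(a),0]);z=np.array([0,0,-1.]);return np.c_[np.cross(y,z),y,z]
E
python3 - <<'E'
from goto import *
plan([.575,.1845,.15],down(118.5))
for n in('top','wrist'):
    c=capture(n);np.savez(n+'1.npz',**c);cv2.imwrite(f'pics/{n}1.png',c['frame'])
    print(np.array(c['xyz']))
c=dict(np.load('top1.npz'));P=cloud(c)
p=np.array(sense()['tcp_pos']);R=np.array(sense()['ee_rot'])
q=(P-p)@R;m=(c['range_z']>0)&(abs(q[...,0])<.15)&(abs(q[...,1])<.15)&(q[...,2]<.02)&(q[...,2]>-.2)
for z0 in np.arange(-.2,.02,.02):
    k=m&(q[...,2]>=z0)&(q[...,2]<z0+.02)
    if k.sum()>5:print(z0.round(2),k.sum(),np.percentile(q[k],[1,99],axis=0)[:,:2].round(3).tolist())
E
```

```text
t 0.1 tcp [ 0.2176 -0.5854  0.2356] yawY 110.38 F [ 0.  -0.4 -0.1] j [-54.8  22.1   0.4  -0.  -68.4 -14.8]
d tool mm [-603.2  597.1   86.7]
rotvec [ 0.11  0.   -8.12]
[0.29880102 0.06916307 0.98187615]
[ 0.15265946 -0.61017408  0.38254152]
```

View pics/wrist1.png

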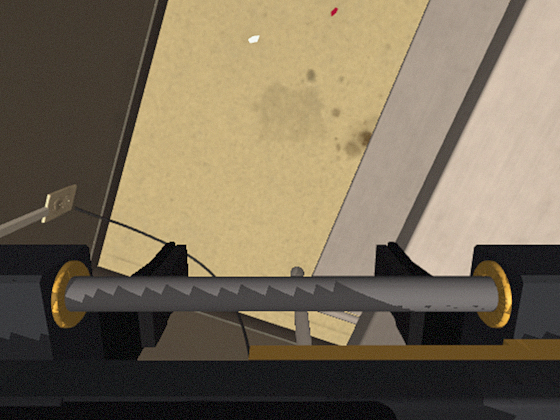

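The wrist view shows the open fingers at rows 245–345, with a wide lead-screw body along tool y. The floor is beyond, and the arm has not moved yet. I resend the move with all keys.

Emit:
play_rows(
  steps=[
    {"ax": 0,"ay": 0,"az": 0,"dx": 0,"dy": 0,"dz": -35,"claw": 87},
    {"ax": 0,"ay": 0,"az": 0,"dx": 0,"dy": 0,"dz": -35,"claw": 87},
    {"ax": 0,"ay": 0,"az": 0,"dx": -35.4,"dy": 35.1,"dz": 0,"claw": 87},
    {"ax": 0,"ay": 0,"az": 0,"dx": -35.4,"dy": 35.1,"dz": 0,"claw": 87},
    {"ax": 0,"ay": 0,"az": 0,"dx": -35.4,"dy": 35.1,"dz": 0,"claw": 87},
    {"ax": 0,"ay": 0,"az": 0,"dx": -35.4,"dy": 35.1,"dz": 0,"claw": 87},
    {"ax": 0,"ay": 0,"az": 0,"dx": -35.4,"dy": 35.1,"dz": 0,"claw": 87},
    {"ax": 0,"ay": 0,"az": 0,"dx": -35.4,"dy": 35.1,"dz": 0,"claw": 87},
    {"ax": 0,"ay": 0,"az": 0,"dx": -35.4,"dy": 35.1,"dz": 0,"claw": 87},
    {"ax": 0,"ay": 0,"az": 0,"dx": -35.4,"dy": 35.1,"dz": 0,"claw": 87},
    {"ax": 0,"ay": 0,"az": 0,"dx": -35.4,"dy": 35.1,"dz": 0,"claw": 87},
    {"ax": 0,"ay": 0,"az": 0,"dx": -35.4,"dy": 35.1,"dz": 0,"claw": 87},
    {"ax": 0,"ay": 0,"az": 0,"dx": -35.4,"dy": 35.1,"dz": 0,"claw": 87},
    {"ax": 0,"ay": 0,"az": 0,"dx": -35.4,"dy": 35.1,"dz": 0,"claw": 87},
    {"ax": 0,"ay": 0,"az": 0,"dx": -35.4,"dy": 35.1,"dz": 0,"claw": 87},
    {"ax": 0,"ay": 0,"az": 0,"dx": -35.4,"dy": 35.1,"dz": 0,"claw": 87},
    {"ax": 0,"ay": 0,"az": 0,"dx": -35.4,"dy": 35.1,"dz": 0,"claw": 87},
    {"ax": 0,"ay": 0,"az": 0,"dx": -35.4,"dy": 35.1,"dz": 0,"claw": 87},
    {"ax": 0,"ay": 0,"az": 0,"dx": -35.4,"dy": 35.1,"dz": 0,"claw": 87},
  ],
)

```text
time_s: 2.1
tcp_pos: [0.5743, 0.1851, 0.3065]
ee_rot: [[-0.937, -0.349, -0.0], [-0.349, 0.937, -0.0], [0.0, -0.0, -1.0]]
wrist_force: [1.1, -0.2, 0.1]
gripper_width: 1.0
gripper_force: 0.0
```

```bash
cat > look.py <<'E'
from goto import *
plan([.575,.1845,.15],down(118.5))
for n in('top','wrist'):
    c=capture(n);np.savez(n+'1.npz',**c);cv2.imwrite(f'pics/{n}1b.png',c['frame'])
c=dict(np.load('top1.npz'));P=cloud(c)
p=np.array(sense()['tcp_pos']);R=np.array(sense()['ee_rot'])
q=(P-p)@R;m=(c['range_z']>0)&(abs(q[...,0])<.15)&(abs(q[...,1])<.15)&(q[...,2]<.02)&(q[...,2]>-.2)
for z0 in np.arange(-.2,.02,.02):
    k=m&(q[...,2]>=z0)&(q[...,2]<z0+.02)
    if k.sum()>5:print(z0.round(2),k.sum(),np.percentile(q[k],[1,99],axis=0)[:,:2].round(3).tolist())
E
python3 look.py
```

```text
t 2.1 tcp [0.5743 0.1851 0.3065] yawY 110.41 F [ 1.1 -0.2  0.1] j [  33.2   17.7    4.1    0.   -76.3 -102.8]
d tool mm [ -0.4  -0.8 156.5]
rotvec [-0.   -0.01 -8.09]
-0.2 391 [[0.013, -0.042], [0.043, 0.034]]
-0.18 630 [[-0.026, -0.053], [0.04, 0.03]]
-0.16 767 [[-0.03, -0.054], [0.04, 0.011]]
-0.14 67 [[0.027, -0.02], [0.029, 0.013]]
-0.12 3250 [[-0.033, -0.097], [0.039, 0.09]]
-0.1 1435 [[-0.034, -0.095], [0.04, 0.088]]
-0.08 782 [[-0.024, -0.088], [0.041, 0.081]]
-0.06 18 [[-0.008, -0.052], [0.015, 0.046]]
-0.04 39 [[-0.001, -0.053], [0.013, 0.045]]
-0.02 69 [[-0.005, -0.055], [0.014, 0.049]]
-0.0 39 [[0.005, -0.056], [0.014, 0.048]]
```

View pics/wrist1b.png

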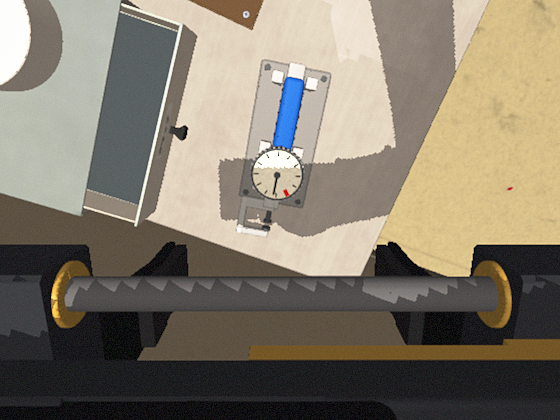

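The wrist view shows the dial at (277,174), the needle tip at (275,196), the red mark at (286,193) and the handle at (288,113). Next I refine the pose.

```bash
cat > meas.py <<'E'
from h import *
def meas(c,roi,zb=.064,zh=.044):
    f=c['frame'];P=cloud(c);h=cv2.cvtColor(f,cv2.COLOR_BGR2HSV)
    R0=np.zeros(f.shape[:2],bool);R0[roi[0]:roi[1],roi[2]:roi[3]]=1
    b=R0&(h[...,0]>100)&(h[...,0]<130)&(h[...,1]>150)
    v,u=np.nonzero(b);r=cv2.minAreaRect(np.c_[u,v].astype(np.float32))
    B=np.array([ray(c,*q,zh) for q in cv2.boxPoints(r)])
    e=[B[1]-B[0],B[2]-B[1]];e=max(e,key=np.linalg.norm);L=[np.linalg.norm(B[1]-B[0]),np.linalg.norm(B[2]-B[1])]
    print('handle',B.mean(0).round(4),'size',np.round(L,4),'yaw',np.degrees(np.arctan2(e[1],e[0])).round(1))
    k=R0&(P[...,2]>.055)&(P[...,2]<.075);v,u=np.nonzero(k)
    e=cv2.minEnclosingCircle(np.c_[u,v].astype(np.float32));C=ray(c,*e[0],zb)
    print('dial',C.round(4),'centroid',ray(c,u.mean(),v.mean(),zb).round(4),'rpx',e[1],'z',np.median(P[k][:,2]).round(4))
    red=k&((h[...,0]<8)|(h[...,0]>172))&(h[...,1]>130)
    # allow mark
    v,u=np.nonzero(red);M=ray(c,u.mean(),v.mean(),zb) if len(u) else None
    g=h[...,2]
    if M is not None:
        d=M-C;print('red n',len(u),'r',np.linalg.norm(d).round(4),'world ang',np.degrees(np.arctan2(d[1],d[0])).round(1))
    # needle: dark pixels 6..19 mm from centre
    v,u=np.nonzero(k);W=np.array([ray(c,a,b_,zb) for a,b_ in zip(u,v)])-C
    rr=np.hypot(W[:,0],W[:,1]);dark=(g[v,u]<110)&(rr>.005)&(rr<.015)
    if dark.sum(): m=W[dark].mean(0);print('needle n',dark.sum(),'ang',np.degrees(np.arctan2(m[1],m[0])).round(1))
E
python3 - <<'E'
from meas import *
c=dict(np.load('wrist1.npz'));meas(c,(60,240,232,340))
f=c['frame'];cv2.imwrite('pics/crop1.png',cv2.resize(f[140:212,240:316],None,fx=8,fy=8,interpolation=cv2.INTER_CUBIC))
c=dict(np.load('top0.npz'));meas(c,(110,215,205,262))
E
```

```text
handle [0.5382 0.1797 0.044 ] size [0.1175 0.0205] yaw -170.8
dial [0.5763 0.1853 0.064 ] centroid [0.5763 0.1854 0.064 ] rpx 27.33014678955078 z 0.0632
red n 23 r 0.023 world ang 45.9
needle n 14 ang 14.9
handle [0.5141 0.1748 0.044 ] size [0.0174 0.0704] yaw -169.7
dial [0.5755 0.1845 0.064 ] centroid [0.5756 0.1846 0.064 ] rpx 14.006980895996094 z 0.0653
red n 2 r 0.0232 world ang 45.7
needle n 5 ang 19.3
```

View pics/crop1.png

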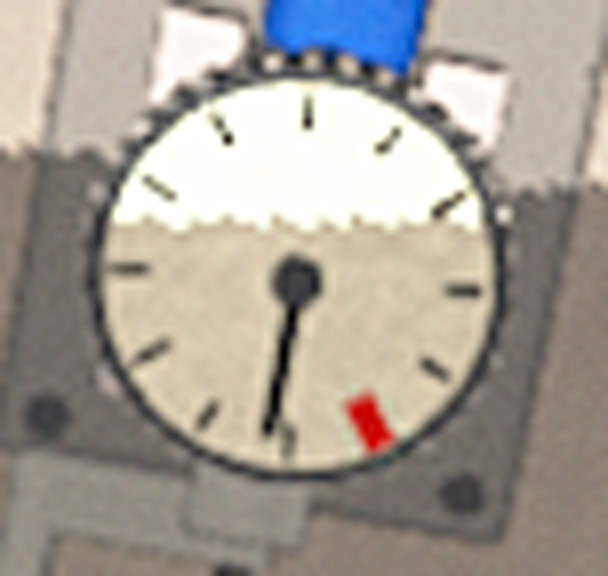

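The crop shows the needle tip at (268,432) and the red mark at (371,424) around the centre (297,281), so the bezel angle is about 37.5°. I descend around the bezel, pre-rotated by +19°.

Emit:
play_rows(
  steps=[
    {"ax": 0,"ay": 0,"az": -7.6,"dx": 0,"dy": 0,"dz": 0,"claw": 87},
    {"ax": 0,"ay": 0,"az": 0,"dx": -1.4,"dy": -0.9,"dz": 45,"claw": 87},
    {"ax": 0,"ay": 0,"az": 0,"dx": 0,"dy": 0,"dz": 50,"claw": 87},
    {"ax": 0,"ay": 0,"az": 0,"dx": 0,"dy": 0,"dz": 50,"claw": 87},
    {"ax": 0,"ay": 0,"az": 0,"dx": 0,"dy": 0,"dz": 40,"claw": 87},
    {"ax": 0,"ay": 0,"az": 0,"dx": 0,"dy": 0,"dz": 30,"claw": 87},
    {"ax": 0,"ay": 0,"az": 0,"dx": 0,"dy": 0,"dz": 20,"claw": 87},
    {"ax": 0,"ay": 0,"az": 0,"dx": 0,"dy": 0,"dz": 10,"claw": 87},
    {"ax": 0,"ay": 0,"az": 0,"dx": 0,"dy": 0,"dz": 7,"claw": 87},
    {"ax": 0,"ay": 0,"az": 0,"dx": 0,"dy": 0,"dz": 0,"claw": 70},
    {"ax": 0,"ay": 0,"az": 0,"dx": 0,"dy": 0,"dz": 0,"claw": 60},
    {"ax": 0,"ay": 0,"az": 0,"dx": 0,"dy": 0,"dz": 0,"claw": 50},
    {"ax": 0,"ay": 0,"az": 0,"dx": 0,"dy": 0,"dz": 0,"claw": 45},
    {"ax": 0,"ay": 0,"az": 0,"dx": 0,"dy": 0,"dz": 0,"claw": 45},
  ],
)

```text
time_s: 3.6
tcp_pos: [0.5758, 0.1834, 0.0553]
ee_rot: [[-0.883, -0.469, 0.001], [-0.469, 0.883, 0.001], [-0.001, 0.0, -1.0]]
wrist_force: [-1.3, 1.9, 2.6]
gripper_width: 0.633
gripper_force: 30.1
```

Emit:
play_rows(
  steps=[
    {"ax": 0,"ay": 0,"az": 2.5,"dx": 0,"dy": 0,"dz": 0,"claw": 45},
    {"ax": 0,"ay": 0,"az": 5,"dx": 0,"dy": 0,"dz": 0,"claw": 45},
    {"ax": 0,"ay": 0,"az": 5,"dx": 0,"dy": 0,"dz": 0,"claw": 45},
    {"ax": 0,"ay": 0,"az": 5,"dx": 0,"dy": 0,"dz": 0,"claw": 45},
    {"ax": 0,"ay": 0,"az": 5,"dx": 0,"dy": 0,"dz": 0,"claw": 45},
    {"ax": 0,"ay": 0,"az": 5,"dx": 0,"dy": 0,"dz": 0,"claw": 45},
    {"ax": 0,"ay": 0,"az": 5,"dx": 0,"dy": 0,"dz": 0,"claw": 45},
    {"ax": 0,"ay": 0,"az": 3,"dx": 0,"dy": 0,"dz": 0,"claw": 45},
    {"ax": 0,"ay": 0,"az": 2,"dx": 0,"dy": 0,"dz": 0,"claw": 45},
    {"ax": 0,"ay": 0,"az": 0,"dx": 0,"dy": 0,"dz": 0,"claw": 45},
    {"ax": 0,"ay": 0,"az": 0,"dx": 0,"dy": 0,"dz": 0,"claw": 45},
  ],
)

```text
time_s: 4.7
tcp_pos: [0.5759, 0.1837, 0.0553]
ee_rot: [[-0.986, 0.164, 0.001], [0.164, 0.986, 0.001], [-0.001, 0.001, -1.0]]
wrist_force: [-2.1, 3.5, 4.9]
gripper_width: 0.636
gripper_force: 29.9
```

```bash
cat > l2.py <<'E'
import sys
from goto import *
plan([.514,.175,.033],down(99))
c=capture('wrist');np.savez('w2.npz',**c);cv2.imwrite('pics/'+sys.argv[1],c['frame'])
E
python3 l2.py w2.png
```

```text
t 4.7 tcp [0.5759 0.1837 0.0553] yawY 80.54 F [-2.1  3.5  4.9] j [  33.    30.4  -14.9   -0.   -44.6 -132.5]
d tool mm [ 59.7 -18.8  22.2]
rotvec [  0.07   0.07 -18.46]
```

View pics/w2.png

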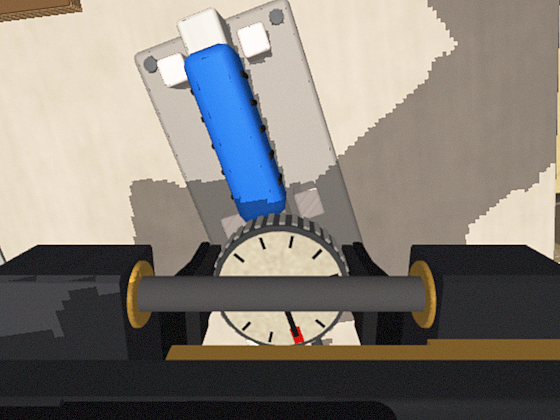

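The wrist view shows the red mark at (297,336) under the needle, partly hidden by the gripper. I release, rise, align with the gauge and check precisely.

Emit:
play_rows(
  steps=[
    {"ax": 0,"ay": 0,"az": 0,"dx": 0,"dy": 0,"dz": 0,"claw": 87},
    {"ax": 0,"ay": 0,"az": 0,"dx": 0,"dy": 0,"dz": 0,"claw": 87},
    {"ax": 0,"ay": 0,"az": 0,"dx": 0,"dy": 0,"dz": 0,"claw": 87},
    {"ax": 0,"ay": 0,"az": 0,"dx": 0,"dy": 0,"dz": -20,"claw": 87},
    {"ax": 0,"ay": 0,"az": -6,"dx": 0,"dy": 0,"dz": -40,"claw": 87},
    {"ax": 0,"ay": 0,"az": -6,"dx": 0,"dy": 0,"dz": -40,"claw": 87},
    {"ax": 0,"ay": 0,"az": -6.5,"dx": 0,"dy": 0,"dz": -30,"claw": 87},
    {"ax": 0,"ay": 0,"az": 0,"dx": -20,"dy": 0,"dz": 0,"claw": 87},
    {"ax": 0,"ay": 0,"az": 0,"dx": 0,"dy": 0,"dz": 0,"claw": 87},
  ],
)

```text
time_s: 5.65
tcp_pos: [0.597, 0.1861, 0.1853]
ee_rot: [[-0.988, -0.155, 0.002], [-0.155, 0.988, 0.001], [-0.003, 0.001, -1.0]]
wrist_force: [0.6, 0.2, -0.4]
gripper_width: 1.002
gripper_force: 0.0
```

```bash
python3 l2.py w3.png; python3 - <<'E'
from meas import *
c=dict(np.load('w2.npz'));f=c['frame'];P=cloud(c)
k=(P[...,2]>.058)&(P[...,2]<.07)&(c['range_z']>0);k[260:]=0
v,u=np.nonzero(k);print(u.min(),u.max(),v.min(),v.max())
meas(c,(0,245,100,460))
a,b=max(v.min()-4,0),max(u.min()-4,0)
print(b,a);cv2.imwrite('pics/crop3.png',cv2.resize(f[a:v.max()+5,b:u.max()+5],None,fx=5,fy=5,interpolation=cv2.INTER_CUBIC)[:600,:800])
E
```

```text
t 5.65 tcp [0.597  0.1861 0.1853] yawY 98.94 F [ 0.6  0.2 -0.4] j [  32.1   24.2   -3.8    0.   -61.8 -113.2]
d tool mm [ 84.2   1.8 152.1]
rotvec [ 0.03  0.15 -0.06]
0 323 0 259
handle [0.5943 0.1639 0.044 ] size [0.1489 0.1827] yaw 37.1
dial [0.5473 0.1187 0.064 ] centroid [0.5702 0.1577 0.064 ] rpx 142.58743286132812 z 0.0635
red n 42 r 0.0879 world ang 53.7
0 0
```

View pics/crop3.png

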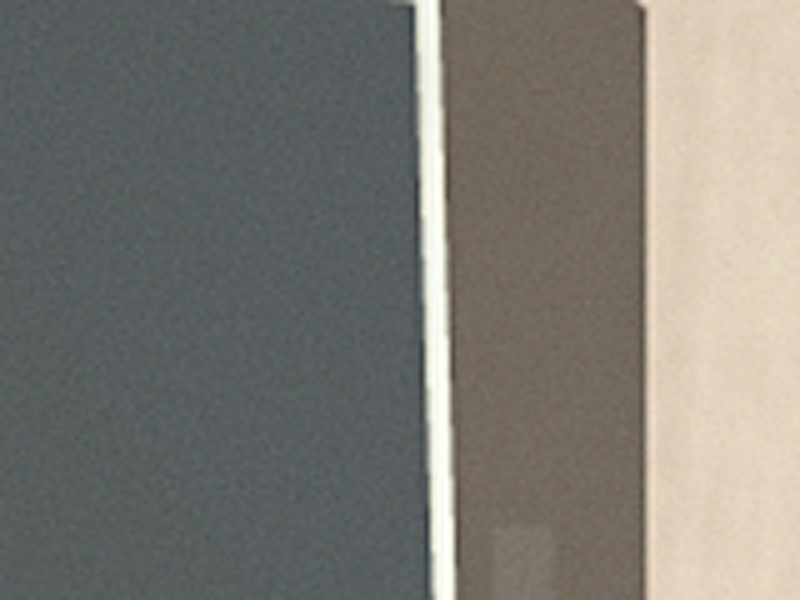

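The crop caught the drawer wall instead of the dial, so I restrict the region.

```bash
python3 - <<'E'
from meas import *
c=dict(np.load('w2.npz'));f=c['frame'];P=cloud(c)
k=(abs(P[...,2]-.064)<.006)&(np.hypot(P[...,0]-.576,P[...,1]-.185)<.035)
k[255:]=0
v,u=np.nonzero(k);r=(v.min()-2,v.max()+3,u.min()-2,u.max()+3);print(r)
meas(c,(0,255,r[2],r[3]))
x=f[r[0]:r[1],r[2]:r[3]];cv2.imwrite('pics/crop4.png',cv2.resize(x,None,fx=5,fy=5,interpolation=cv2.INTER_CUBIC)[:600,:800])
E
```

```text
(np.int64(136), np.int64(218), np.int64(243), np.int64(326))
handle [0.5385 0.1831 0.044 ] size [0.0281 0.1192] yaw 18.1
dial [0.5761 0.1851 0.064 ] centroid [0.5762 0.1851 0.064 ] rpx 39.223388671875 z 0.0632
red n 42 r 0.0236 world ang 10.9
needle n 28 ang 11.6
```

View pics/crop4.png

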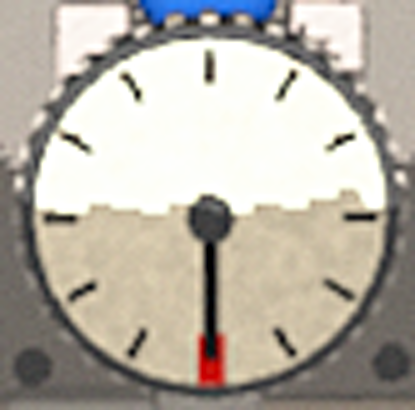

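The crop shows the needle tip at (210,355) inside the red mark at (211,360), around centre (208,217). The error is under 1°, so the zero is set. Now I check the drawer wall and knob against the gripper body for the handle grasp.

```bash
python3 - <<'E'
from h import *
for n in('top0','scene0','wrist1','w2'):
    c=dict(np.load(n+'.npz'));P=cloud(c);ok=c['range_z']>0
    k=ok&(P[...,0]>.54)&(P[...,0]<.62)&(P[...,1]>.076)&(P[...,1]<.12)&(P[...,2]>.03)
    w=ok&(P[...,0]>.47)&(P[...,0]<.57)&(P[...,1]>.04)&(P[...,1]<.1)&(P[...,2]>.1)
    for nm,m in(('knob',k),('wall',w)):
        if m.sum()>3:print(n,nm,m.sum(),np.percentile(P[m],[2,98],axis=0).round(3).tolist())
# gripper footprint corner positions for grasp at gauge x=g
y=np.radians(9.8);gx=np.array([np.cos(y),np.sin(y)]);gy=np.array([-gx[1],gx[0]]);D=np.array([.5761,.1851])
for g in(-.055,-.062,-.068):
    print(g,(D+g*gx).round(4),'corners -y',(D+(g+.0375)*gx-.095*gy).round(4),(D+(g-.0375)*gx-.095*gy).round(4))
E
```

```text
top0 knob 38 [[0.561, 0.077, 0.084], [0.574, 0.089, 0.095]]
top0 wall 98 [[0.478, 0.042, 0.101], [0.566, 0.071, 0.124]]
scene0 knob 53 [[0.559, 0.076, 0.071], [0.619, 0.089, 0.118]]
scene0 wall 302 [[0.477, 0.043, 0.1], [0.567, 0.075, 0.121]]
wrist1 knob 474 [[0.562, 0.077, 0.081], [0.573, 0.12, 0.373]]
wrist1 wall 1167 [[0.48, 0.045, 0.101], [0.568, 0.074, 0.12]]
w2 knob 834 [[0.561, 0.076, 0.079], [0.618, 0.12, 0.254]]
w2 wall 3204 [[0.491, 0.068, 0.101], [0.568, 0.075, 0.12]]
-0.055 [0.5219 0.1757] corners -y [0.575  0.0885] [0.5011 0.0757]
-0.062 [0.515  0.1745] corners -y [0.5681 0.0873] [0.4942 0.0746]
-0.068 [0.5091 0.1735] corners -y [0.5622 0.0863] [0.4883 0.0735]
```

```bash
python3 - <<'E'
from goto import *
s=sense();R=np.array(s['ee_rot']);p=np.array(s['tcp_pos']);print(p)
for n in('top','scene','wrist'):
    c=capture(n);P=cloud(c);q=(P-p)@R;m=(c['range_z']>0)&(abs(q[...,0])<.07)&(abs(q[...,1])<.13)
    print(n)
    for z0 in np.arange(-.13,-.03,.007):
        k=m&(q[...,2]>=z0)&(q[...,2]<z0+.007)
        if k.sum()>5:
            a=q[k];print('%.3f'%z0,k.sum(),np.percentile(a[:,1],[.5,99.5]).round(4),np.percentile(a[:,0],[.5,99.5]).round(3))
c=dict(np.load('w2.npz'));P=cloud(c);ok=c['range_z']>0
w=ok&(P[...,1]>.05)&(P[...,1]<.09)&(P[...,2]>.105)&(P[...,2]<.13)&(P[...,0]<.6)
for x0 in np.arange(.45,.6,.015):
    k=w&(P[...,0]>x0)&(P[...,0]<x0+.015)
    if k.sum()>5:print('wall',x0.round(3),k.sum(),np.percentile(P[k][:,1],[50,90,99]).round(4))
E
```

```text
[0.59549781 0.1856666  0.18399803]
top
-0.123 28 [-0.0515  0.015 ] [-0.013  0.027]
-0.116 64 [-0.0514  0.0149] [-0.018  0.027]
-0.109 141 [-0.0913  0.0901] [-0.024  0.033]
-0.102 2121 [-0.0958  0.093 ] [-0.036  0.037]
-0.095 201 [-0.0931  0.0919] [-0.02   0.038]
-0.088 212 [-0.0926  0.091 ] [-0.036  0.038]
-0.081 547 [-0.086   0.0811] [-0.037  0.038]
-0.074 257 [-0.0854  0.0843] [-0.022  0.038]
-0.067 68 [-0.0873  0.0837] [-0.018  0.038]
-0.053 6 [0.0468 0.0473] [-0.011  0.011]
-0.046 8 [0.0469 0.0495] [-0.011  0.011]
-0.039 21 [-0.0477  0.0468] [-0.01  0.01]
scene
-0.130 162 [-0.0492  0.0176] [-0.019  0.026]
-0.123 172 [-0.05    0.0176] [-0.021  0.029]
-0.116 161 [-0.0497  0.018 ] [-0.02  0.03]
-0.109 165 [-0.0481  0.0184] [-0.022  0.029]
-0.102 739 [-0.0934  0.0957] [-0.034  0.039]
-0.095 462 [-0.0912  0.0959] [-0.027  0.04 ]
-0.088 231 [-0.0907  0.0948] [-0.034  0.04 ]
-0.081 320 [-0.0891  0.0934] [-0.03   0.041]
-0.074 406 [-0.0848  0.0878] [-0.031  0.041]
-0.067 257 [-0.0858  0.0883] [-0.034  0.041]
-0.060 85 [-0.085  0.088] [-0.032  0.039]
-0.053 37 [-0.0601  0.0606] [-0.009  0
[... 237 characters left out ...]
088 5958 [-0.0502  0.0536] [0.023 0.026]
-0.081 10559 [-0.0589  0.057 ] [0.018 0.038]
-0.074 19188 [-0.0598  0.0584] [0.015 0.038]
-0.067 3943 [-0.0668  0.0656] [0.008 0.038]
-0.060 1648 [-0.0683  0.067 ] [0.002 0.038]
-0.053 1070 [-0.0518  0.051 ] [-0.004  0.015]
-0.046 897 [-0.0509  0.05  ] [-0.008  0.011]
-0.039 1649 [-0.0491  0.0483] [-0.01   0.007]
-0.032 441 [-0.0489  0.0473] [-0.011  0.003]
wall 0.48 169 [0.0692 0.0696 0.0701]
wall 0.495 521 [0.0696 0.0702 0.0706]
wall 0.51 492 [0.0704 0.071  0.0714]
wall 0.525 461 [0.0712 0.0718 0.0722]
wall 0.54 491 [0.0721 0.0738 0.0743]
wall 0.555 476 [0.073  0.0745 0.075 ]
wall 0.57 452 [0.0738 0.0754 0.0758]
wall 0.585 404 [0.0744 0.0758 0.0764]
```

Emit:
play_rows(
  steps=[
    {"ax": 0,"ay": 0,"az": -0.6,"dx": 38,"dy": 0.7,"dz": 0,"claw": 87},
    {"ax": 0,"ay": 0,"az": 0,"dx": 39,"dy": 0.8,"dz": 0,"claw": 70},
    {"ax": 0,"ay": 0,"az": 0,"dx": 0,"dy": 0,"dz": 40,"claw": 60},
    {"ax": 0,"ay": 0,"az": 0,"dx": 0,"dy": 0,"dz": 40,"claw": 60},
    {"ax": 0,"ay": 0,"az": 0,"dx": 0,"dy": 0,"dz": 0,"claw": 60},
    {"ax": 0,"ay": 0,"az": 0,"dx": 0,"dy": 0,"dz": 0,"claw": 60},
    {"ax": 0,"ay": 0,"az": 0,"dx": 0,"dy": 0,"dz": 0,"claw": 60},
  ],
)

```text
time_s: 6.55
tcp_pos: [0.5205, 0.1758, 0.1063]
ee_rot: [[-0.986, -0.167, 0.003], [-0.167, 0.986, 0.001], [-0.003, 0.001, -1.0]]
wrist_force: [0.3, 0.5, 0.8]
gripper_width: 0.697
gripper_force: 0.0
```

```bash
python3 -c "
from goto import *
plan([.5189,.1752,.033],down(99.6))"
```

```text
t 6.55 tcp [0.5205 0.1758 0.1063] yawY 99.62 F [0.3 0.5 0.8] j [ 3.56e+01  2.22e+01 -2.03e+01  1.00e-01 -4.73e+01 -1.16e+02]
d tool mm [ 1.9 -0.4 73.3]
rotvec [0.04 0.18 0.02]
```

Emit:
play_rows(
  steps=[
    {"ax": 0,"ay": 0,"az": 0,"dx": 1.9,"dy": -0.4,"dz": 25,"claw": 60},
    {"ax": 0,"ay": 0,"az": 0,"dx": 0,"dy": 0,"dz": 25,"claw": 60},
    {"ax": 0,"ay": 0,"az": 0,"dx": 0,"dy": 0,"dz": 15,"claw": 60},
    {"ax": 0,"ay": 0,"az": 0,"dx": 0,"dy": 0,"dz": 8,"claw": 60},
    {"ax": 0,"ay": 0,"az": 0,"dx": 0,"dy": 0,"dz": 0,"claw": 40},
    {"ax": 0,"ay": 0,"az": 0,"dx": 0,"dy": 0,"dz": 0,"claw": 25},
    {"ax": 0,"ay": 0,"az": 0,"dx": 0,"dy": 0,"dz": 0,"claw": 10},
    {"ax": 0,"ay": 0,"az": 0,"dx": 0,"dy": 0,"dz": 0,"claw": 10},
    {"ax": 0,"ay": 0,"az": 0,"dx": 0,"dy": 0,"dz": 0,"claw": 10},
    {"ax": 0,"ay": 0,"az": 0,"dx": 0,"dy": 0,"dz": 0,"claw": 10},
  ],
)

```text
time_s: 7.55
tcp_pos: [0.5176, 0.1749, 0.032]
ee_rot: [[-0.986, -0.167, 0.001], [-0.167, 0.986, 0.001], [-0.001, 0.001, -1.0]]
wrist_force: [-1.2, 1.6, 1.0]
gripper_width: 0.25
gripper_force: 30.0
```

Emit:
play_rows(
  steps=[
    {"ax": 0,"ay": 0,"az": 0,"dx": 0,"dy": 0,"dz": -5,"claw": 10},
    {"ax": 0,"ay": 0,"az": 0,"dx": 0,"dy": 0,"dz": -8,"claw": 10},
    {"ax": 0,"ay": 0,"az": 0,"dx": 0,"dy": 0,"dz": -10,"claw": 10},
    {"ax": 0,"ay": 0,"az": 0,"dx": 0,"dy": 0,"dz": -12,"claw": 10},
    {"ax": 0,"ay": 0,"az": 0,"dx": 0,"dy": 0,"dz": -15,"claw": 10},
    {"ax": 0,"ay": 0,"az": 0,"dx": 0,"dy": 0,"dz": -20,"claw": 10},
    {"ax": 0,"ay": 0,"az": 0,"dx": 0,"dy": 0,"dz": -20,"claw": 10},
    {"ax": 0,"ay": 0,"az": 0,"dx": 0,"dy": 0,"dz": -20,"claw": 10},
    {"ax": 0,"ay": 0,"az": 0,"dx": 0,"dy": 0,"dz": -20,"claw": 10},
    {"ax": 0,"ay": 0,"az": 0,"dx": 0,"dy": 0,"dz": -20,"claw": 10},
    {"ax": 0,"ay": 0,"az": 0,"dx": 0,"dy": 0,"dz": -20,"claw": 10},
    {"ax": 0,"ay": 0,"az": 0,"dx": 0,"dy": 0,"dz": -20,"claw": 10},
    {"ax": 0,"ay": 0,"az": 0,"dx": 0,"dy": 0,"dz": -20,"claw": 10},
    {"ax": 0,"ay": 0,"az": 0,"dx": 0,"dy": 0,"dz": -20,"claw": 10},
    {"ax": 0,"ay": 0,"az": 0,"dx": 0,"dy": 0,"dz": -20,"claw": 10},
    {"ax": 0,"ay": 0,"az": 0,"dx": 0,"dy": 0,"dz": -20,"claw": 10},
    {"ax": 0,"ay": 0,"az": 0,"dx": 0,"dy": 0,"dz": -20,"claw": 10},
    {"ax": 0,"ay": 0,"az": 0,"dx": 0,"dy": 0,"dz": -15,"claw": 10},
    {"ax": 0,"ay": 0,"az": 0,"dx": 0,"dy": 0,"dz": -10,"claw": 10},
    {"ax": 0,"ay": 0,"az": 0,"dx": 0,"dy": 0,"dz": 0,"claw": 10},
  ],
)

```text
time_s: 9.55
tcp_pos: [0.5175, 0.1743, 0.3485]
ee_rot: [[-0.986, -0.166, 0.003], [-0.166, 0.986, 0.002], [-0.003, 0.001, -1.0]]
wrist_force: [-0.1, 0.3, -2.9]
gripper_width: 0.252
gripper_force: 30.0
```

```bash
cat > l3.py <<'E'
import sys
from goto import *
s=sense();plan(s['tcp_pos']);print(np.array(s['ee_rot']).round(3),s['gripper_width'],s['gripper_force'])
c=capture('wrist');np.savez('w5.npz',**c);a=c['frame'];b=capture('scene');np.savez('s5.npz',**b)
P=cloud(c);h=cv2.cvtColor(a,cv2.COLOR_BGR2HSV)
t=np.array(s['tcp_pos']);R=np.array(s['ee_rot'])
for n,cc in(('wrist',c),('scene',b)):
    P=cloud(cc);h=cv2.cvtColor(cc['frame'],cv2.COLOR_BGR2HSV);q=(P-t)@R
    near=(np.linalg.norm(q,axis=-1)<.17)&(cc['range_z']>0)
    w=near&(q[...,2]<.03)&(q[...,2]>-.05)&(q[...,0]<-.02)&(abs(q[...,1])<.035)&(h[...,1]<90)&(h[...,2]>120)
    if w.sum()>30:
        A=P[w];A=A[np.linalg.norm(A-np.median(A,0),axis=1)<.03];m=A.mean(0);n_=np.linalg.svd(A-m)[2] if len(A)<5000 else np.linalg.svd((A-m)[::5],full_matrices=False)[2]
        print(n,'face n',len(A),'centre tool',((m-t)@R).round(4),'normal world',(n_[2]*np.sign(n_[2][2])).round(3))
    bl=near&(h[...,0]>100)&(h[...,0]<130)&(h[...,1]>150)
    if bl.sum()>20:
        A=P[bl];m=A.mean(0);d=np.linalg.svd(A-m,full_matrices=False)[2][0];print(n,'blue',bl.sum(),m.round(3),'axis',d.round(3))
cv2.imwrite('pics/'+sys.argv[1],np.hstack([cv2.resize(a,(400,300)),cv2.resize(b['frame'],(400,300))]))
E
python3 l3.py l5.png
```

```text
t 9.55 tcp [0.5175 0.1743 0.3485] yawY 99.58 F [-0.1  0.3 -2.9] j [  35.6   10.8    0.6    0.   -79.6 -116.1]
d tool mm [0. 0. 0.]
[[-0.986 -0.166  0.003]
 [-0.166  0.986  0.002]
 [-0.003  0.001 -1.   ]] 0.2523201279341876 29.99944970011711
wrist blue 6943 [0.505 0.172 0.364] axis [ 0.635  0.167 -0.754]
scene face n 51 centre tool [-0.0603  0.0136 -0.0306] normal world [-0.001  0.017  1.   ]
scene blue 272 [0.496 0.178 0.356] axis [ 0.028  0.493 -0.869]
```

Emit:
play_rows(
  steps=[
    {"ax": 0,"ay": -2,"az": 0,"dx": 0,"dy": 0,"dz": 0,"claw": 10},
    {"ax": 0,"ay": -4,"az": 0,"dx": 0,"dy": 0,"dz": 0,"claw": 10},
    {"ax": 0,"ay": -4,"az": 0,"dx": 0,"dy": 0,"dz": 0,"claw": 10},
    {"ax": 0,"ay": -4,"az": 0,"dx": 0,"dy": 0,"dz": 0,"claw": 10},
    {"ax": 0,"ay": -4,"az": 0,"dx": 0,"dy": 0,"dz": 0,"claw": 10},
    {"ax": 0,"ay": -4,"az": 0,"dx": 0,"dy": 0,"dz": 0,"claw": 10},
    {"ax": 0,"ay": -4,"az": 0,"dx": 0,"dy": 0,"dz": 0,"claw": 10},
    {"ax": 0,"ay": -4,"az": 0,"dx": 0,"dy": 0,"dz": 0,"claw": 10},
    {"ax": 0,"ay": -4,"az": 0,"dx": 0,"dy": 0,"dz": 0,"claw": 10},
    {"ax": 0,"ay": -4,"az": 0,"dx": 0,"dy": 0,"dz": 0,"claw": 10},
    {"ax": 0,"ay": -4,"az": 0,"dx": 0,"dy": 0,"dz": 0,"claw": 10},
    {"ax": 0,"ay": -2,"az": 0,"dx": 0,"dy": 0,"dz": 0,"claw": 10},
    {"ax": 0,"ay": -1,"az": 0,"dx": 0,"dy": 0,"dz": 0,"claw": 10},
    {"ax": 0,"ay": 0,"az": 0,"dx": 0,"dy": 0,"dz": 0,"claw": 10},
    {"ax": 0,"ay": 0,"az": 0,"dx": 0,"dy": 0,"dz": 0,"claw": 10},
  ],
)

```text
time_s: 11.15
tcp_pos: [0.5177, 0.1733, 0.3461]
ee_rot: [[-0.701, -0.164, 0.694], [-0.118, 0.986, 0.115], [-0.703, -0.001, -0.711]]
wrist_force: [-0.1, 0.0, -2.7]
gripper_width: 0.248
gripper_force: 30.0
```

```bash
python3 l3.py l6.png
```

```text
t 11.15 tcp [0.5177 0.1733 0.3461] yawY 99.46 F [-0.1  0.  -2.7] j [  33.5   -7.7  -49.    68.9  -18.  -175.5]
d tool mm [0. 0. 0.]
[[-0.701 -0.164  0.694]
 [-0.118  0.986  0.115]
 [-0.703 -0.001 -0.711]] 0.24817715842216845 29.999244287610054
wrist blue 6513 [0.502 0.17  0.344] axis [0.706 0.119 0.698]
scene face n 131 centre tool [-0.0788 -0.0003 -0.0328] normal world [-0.619 -0.109  0.778]
scene blue 292 [0.49  0.177 0.339] axis [ 0.684  0.087 -0.725]
```

View pics/l6.png

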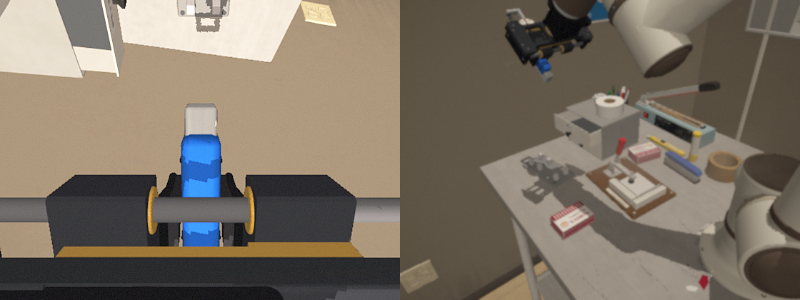

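The composite shows the gauge held by its blue handle, with the handle at about (200,185) in the wrist half and the throat side up. The handle axis rises 44° with no sideways lean. I check that it is steady and hand in.

```bash
python3 -c "
from station import *
s=sense();print(max(abs(v) for v in s['joint_velocities']),s['gripper_force']);print(finish_job())"
```

```text
0.5447779595038578 29.999356884509325
the job is handed in; nothing more can be done
None
```

I set the zero to within about 1° of the needle and handed the job in with the gauge held steady by its blue handle about 35 cm above the table, throat up at about 44° with no sideways lean; the zero was not re-imaged after the lift, but nothing touched the bezel.

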